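# Fit the stop board in the block mould and draw the sides tight

## Task

Get the casting mould ready to pour: stand the loose stop board in its groove, right down on the mould bed, then wind the hex sleeve of the turnbuckle tie over the mould until both hinged sides close on the stop board, and about half a flat further (30 to 45 degrees) so that they grip it firmly. Do not over-tighten it, and leave the tin, the brick and the brush alone.

Things in the scene. Friction and masses are not known exactly. Their poses are not given: they have to be found in the camera images.
- mould: timber casting mould, fixed. Origin: middle of its underside; x along its sides towards the stop groove, y across it along the tie, z up. Base 400 x 320 x 12 mm; bed top at z 70. Two 24 mm ply sides 360 long, tops at z 155, hinged at z 16, inner faces 200 apart when upright, start leaning out 0.018-0.029 rad each. Fixed end at x -130. Steel flats outside the sides at x 0, |y| 124-160, to z 224.
- slot (a point): where the stop board's foot goes: groove centre on the bed, x 130, y 0, z 70 mm in the mould's frame, same axes. On each side two 18 mm cleats (tops z 145) leave a 30 mm gap for the board's edge. The sides leave 1.4 mm or more at each end of the board low down: it may need feeling in; shifted the wrong way across the mould, it sticks higher.
- stop: loose dark ply stop board, 0.2-0.4 kg, standing on the bench. Origin: centre of its foot; x through its 24 mm thickness, y along its 200 mm width, z up. 80 mm high, plus a tab 60 wide and 30 high on the middle of its top edge, same thickness; bottom corners cut off 14 mm at 45 degrees. Fits either way round.
- stop_grip (a point): point to grip the stop board by, in its tab: on its centre line, 90 mm above its foot, 20 mm below the tab's top; axes as the stop board.
- sleeve (a point): centre of the turnbuckle's steel hex sleeve, on its axis, 200 mm above the bench, over the mould's middle. 32 mm across flats, 37 across corners, 120 long, clear all round. Turns with the sleeve: y along its axis (the mould's y), x square to a flat. Positive turning about y (top going towards the groove) tightens.
- screw: the same sleeve: how it behaves. Each turn draws both threaded rods in 10 mm and leans each side in 0.054 rad; the sides meet the stop board after 2.1 to 3.3 rad. Drag 0.35 N m, stays where left. From touch, each 30 degrees adds about 75 N per side and 0.12 N m. A 24 N pinch on flats carries the drag at 32 mm opening and starts to slip (fingers spread past 33) at about 100 N per side.
- tin: bystander: a paint tin, 84 mm diameter, 100 mm high; origin at the centre of its foot; on the other side of the mould from the stop board.
- brick: bystander: a brick, 100 x 210 x 65 mm, lying; origin at the centre of its underside.
- brush: bystander: a wooden-handled brush, 200 mm long, lying; origin at its underside.
Things that resemble listed ones, but are neither listed nor needed, are in the scene too. There is more than one size of the stop; the job needs the smallest.

How it is judged (in metres and radians):
On the way, in this order (a step that is already met when the one before it is completed fails the run):
1. the stop board stands in its groove on the bed (distance between stop and slot below 0.008 m and angle between stop's own z axis and vertical below 0.06 rad), for 0.2 s.
2. the sides grip the stop board between them (contact force between mould and stop above 40 N), for 0.2 s.
At the end, for the whole second after the job is handed in: the stop board stands upright in its groove on the bed (within 8 mm of the slot point, tilt under 0.06 rad) and the two sides grip it (40 N or more in all between the mould with its sides and the board, about 20 N a side; never above 380 N) (all of step 1 and contact force between mould and stop above 40 N); the robot touches nothing.
It fails at once if the tie is over-tightened, or the stop board is rammed into the mould (contact force between mould and stop above 380 N).
It fails at once if the tin, brick or brush is moved (distance of any of tin, brick, brush from where it was at the start of the episode above 0.02 m).
It also fails if it takes over 72 s, if anything falls off the work surface, if the arm or the gripper's body presses on something with over 40 N, if the wrist force passes 120 N, or if a joint passes its speed limit or range.

## Robot

A 6-joint arm with a two-finger parallel gripper is mounted at the origin on the work surface. World frame = base frame: x ahead of the robot, y to its left, z up, the work surface at z = 0. Lengths are in mm, angles in rad, forces in N, time in s.
With the tool pointing down it reaches from about 350 to 975 mm from the base axis. Payload 7.1 kg.
Tool frame: the origin (TCP) lies midway between the tips of the shut fingers; the grasp point (between the pads) lies 19 mm behind it; z points along the fingers, y is the line along which they close (so a half turn about z gives the same grasp; the last joint's range is limited). The gripper opens to 88 mm and grips with 3 to 60 N. Pads are 20 mm wide; open, the fingers measure 115 mm over their backs; the gripper's body (75 mm by 178 mm) begins 61 mm behind the grasp point.
Start: joints at [1.307, 0.423, 1.63, -0, 1.089, -0.019], TCP at [151.445, 606.357, 222.675] pointing down, gripper open.
Joint ranges: [-3, 3], [-0.9, 2.11], [0.09, 2.58], [-1.31, 4.45], [0.11, 2.69], [-2.54, 2.54]. Speed limits (rad/s): [2.39, 2.39, 3.01, 3.14, 3.14, 3.14].

## Interface

Orientations are given as a rotation vector (axis times angle).
In Python, from workcell import ctrl gives the robot as it stands.
- The arm moves only by the shell command python3 -m inch 'ROWS' [OPENING]. ROWS is JSON, a list of rows, each an object with "xyz": the shift along the tool's x, y, z in mm, a list of three; "rot": the turn, a rotation vector about the tool's x, y, z in rad, a list of three. In form: [{"xyz": [dx, dy, dz], "rot": [ax, ay, az]}, ...]. A call has 1 to 12 rows; each row is the pose to reach, as a shift and turn from the pose commanded when the call began, along the tool's axes at that moment; what a row does not reach only later rows make up. A row lasts 1/12 s, in which the tool goes at most 41.7 mm and 7.16 degrees, less where a joint would pass 70% of its speed; a pose out of reach is approached as far as the arm can. A call with a gripper value outside its range is refused whole. OPENING is the closure in counts, from 0 (fully open) to 255 (shut), set as the call begins (- or left out, the last holds). The fingers move at their own pace and stop on an object; the grip force is fixed at half the most. Time passes only in rows, so rows that repeat a pose let the fingers close. It gives the time, the measured TCP pose, the force, the opening and the grip force at its end, in the units of the state.
- ctrl.get_obs(): the state, without advancing time (a new reading comes with each control period).
- ctrl.get_image(name): name is "scene" or "side" or "wrist"; returns the picture (420x560x3 uint8, red, green, blue); there is no depth.
- ctrl.camera_model(name): a dict with "fx", "fy", "cx", "cy" (pixels), "position" and "attitude" of the camera in the world. Camera axes: x right, y up, looking along -z (the intrinsics and any distortion apply to the point x, -y, -z); pixel columns grow to the right and rows downward; lengths in mm; the calibration is good to about 2 mm. The wrist camera is an equidistant fisheye: a pixel r from the principal point sees the ray r / f radians off the axis. A picture is of the moment at which its call begins: read the wrist's pose just before it. camera_model takes no time and is no camera call; for the wrist camera it gives the pose at the moment of the call.
- ctrl.close_job(): hands the job in; it is judged then, once.
The state is a dict: "t": time; "qpos": joint angles; "qvel": joint speeds; "joint_torque": joint torques, N m; "ee_pos": TCP position; "orientation": TCP orientation; "ft_force": force on the tool from outside, world axes, zero at the start; "moment": the same for the moment, N m; "width": finger opening in mm; "grasp_force": force on a finger pad.
Only numpy, scipy, OpenCV 4.12 (cv2) and the standard library are available. Lean on these libraries where they do the work, as an engineer would, in place of code of your own. Each camera call takes 0.05 s, during which the arm holds its last target. There are 200 camera calls.

## Working session

There is one attempt and no reset: what is moved stays moved. The work goes in short steps, Python scripts to look and compute and a shell command to move; the robot and the scene stay as the last step left them, time stands still between calls to the robot, and variables do not carry over. Pictures are saved under pics/ and viewed, at most 10 in all, crops included, and the job is handed in when it is done.

```bash
ls; mkdir -p pics
python3 - <<'E'
from workcell import ctrl
import cv2
o=ctrl.get_obs();print(o)
for n in("scene","side","wrist"):
    print(n,ctrl.camera_model(n))
    cv2.imwrite(f"pics/{n}0.png",ctrl.get_image(n)[:,:,::-1])
E
```

```text
pics
{'t': 0.0, 'qpos': array([ 1.30700422e+00,  4.23804608e-01,  1.63070663e+00,  6.41218123e-07,
        1.08861160e+00, -1.90234251e-02]), 'qvel': array([ 0.0026191 ,  0.00094458, -0.00017198, -0.00027253, -0.00051271,
        0.00110758]), 'joint_torque': array([-1.56343009e-05, -5.44626939e+01, -2.73655128e+01,  6.44238107e-02,
        2.28468730e-02, -1.16177639e-04]), 'ee_pos': array([151.29788795, 605.82326841, 221.91779496]), 'orientation': array([-3.83496640e-01, -3.11787917e+00,  2.37933182e-03]), 'ft_force': array([ 0.33868617, -0.04928495, -0.77894381]), 'moment': array([-0.00454728,  0.01447678,  0.02582001]), 'grasp_force': 0.0, 'width': 87.9266465503125}
scene {'fx': 433.0827630157071, 'fy': 433.0827630157071, 'cx': 280.4452238460432, 'cy': 211.1064482902175, 'position': array([1183.82901289,  654.43786079, 1311.19833512]), 'attitude': array([0.37666586, 0.72970517, 2.13811262])}
side {'fx': 411.27913657922363, 'fy': 411.27913657922363, 'cx': 276.5867178911263, 'cy': 207.77478078974306, 'position': array([ 628.05711766, 1252.24680774,  999.23711187]), 'attitude': array([0.12147195, 1.34873364, 2.70901286])}
wrist {'fx': 325.19226210127806, 'fy': 325.19226210127806, 'cx': 275.50350399564024, 'cy': 210.2422756959536, 'position': array([ 75.66796105, 624.65744129, 384.30172357]), 'attitude': array([-0.24408345, -0.19083947,  1.31635806])}
```

View pics/scene0.png

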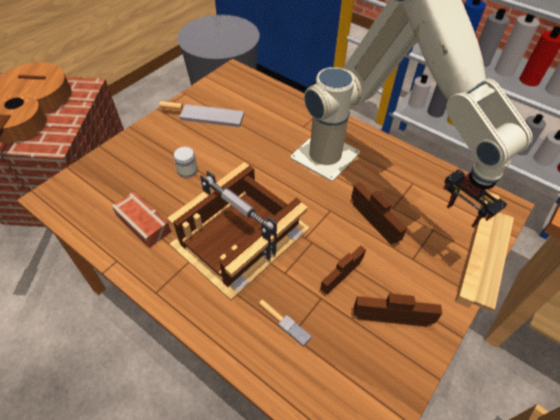

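View pics/side0.png

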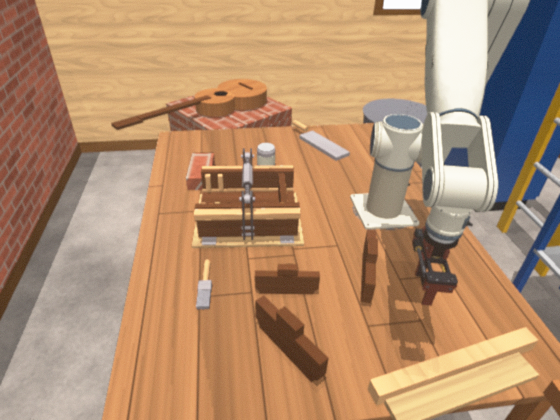

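Candidates for the stop board (scene px): (343,268), (379,212) and (397,308). The smallest looks like (343,268), which is (287,279) in the side view. The mould is at about (240,235), with its cleats and groove at the far (+x) end. Next I take close crops for checking and measuring.

Run:
```python
import cv2
a=cv2.imread("pics/scene0.png")[155:305,165:365];cv2.imwrite("pics/c1.png",cv2.resize(a,(800,600),interpolation=cv2.INTER_CUBIC))
a=cv2.imread("pics/side0.png")[145:295,180:330];cv2.imwrite("pics/c2.png",cv2.resize(a,(600,600),interpolation=cv2.INTER_CUBIC))
```

```text
(no output)
```

View pics/c1.png

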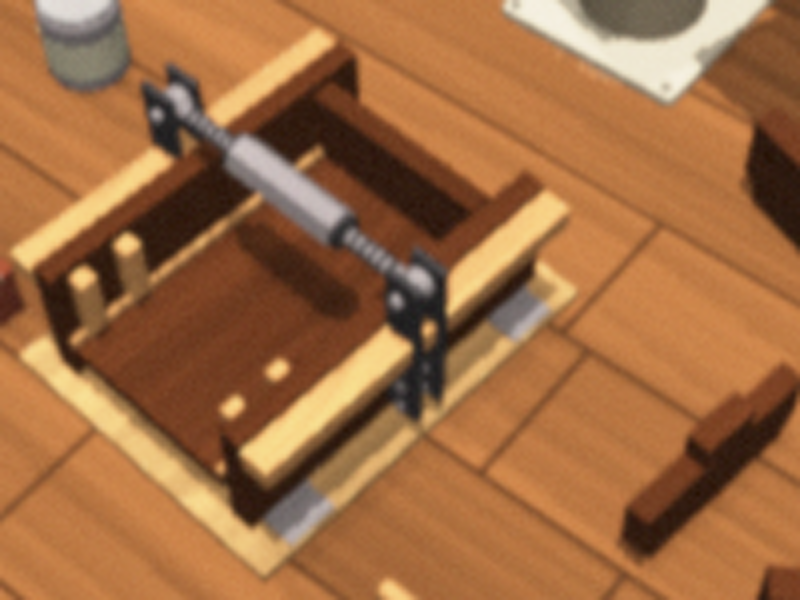

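View pics/c2.png

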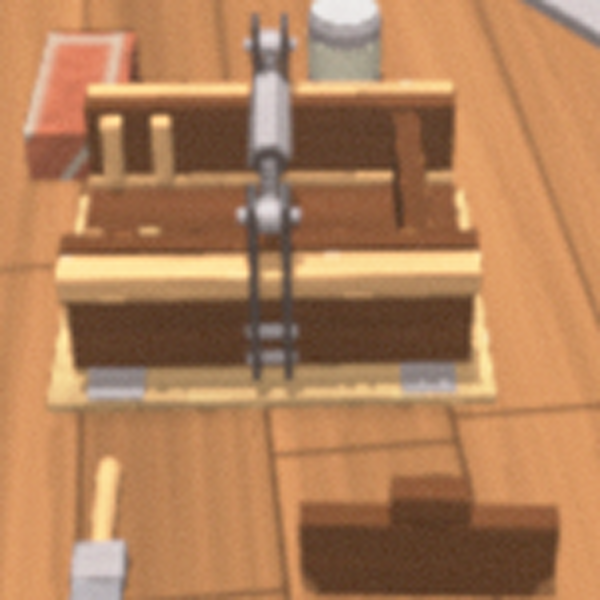

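The close crop confirms the choice: the short board with the cut corners is at crop c1 (710,460). The cleats are at c1 (83,275), (127,242), (232,407) and (277,370). I now fit the mould and board poses.

```bash
cat > h.py <<'E'
import numpy as np
from scipy.spatial.transform import Rotation as R
from scipy.optimize import least_squares
CAM={'s':dict(f=433.0827630157071,c=(280.4452238460432,211.1064482902175),p=[1183.82901289,654.43786079,1311.19833512],a=[0.37666586,0.72970517,2.13811262],o=(165,155)),
'd':dict(f=411.27913657922363,c=(276.5867178911263,207.77478078974306),p=[628.05711766,1252.24680774,999.23711187],a=[0.12147195,1.34873364,2.70901286],o=(180,145))}
def proj(k,P):
    c=CAM[k];q=R.from_rotvec(c['a']).inv().apply(np.atleast_2d(P)-c['p'])
    return np.c_[c['c'][0]+c['f']*q[:,0]/-q[:,2],c['c'][1]+c['f']*q[:,1]/q[:,2]]
def px(k,uv): return (np.array(uv)+.5)/4-.5+CAM[k]['o']
def fit(obs,x0):
    def f(x):
        r=[]
        for k,P,uv in obs:
            W=R.from_euler('z',x[2]).apply(P)+[x[0],x[1],0]
            r.append((proj(k,W)-px(k,uv))[0])
        return np.ravel(r)
    s=least_squares(f,x0,loss='soft_l1',x_scale=[100,100,1])
    return s.x,f(s.x).reshape(-1,2)
E
cat > fit.py <<'E'
from h import *
np.set_printoptions(precision=2,suppress=True)
y=94
M=[('s',(200,-160,12),(20,350)),('s',(200,160,6),(265,573)),('s',(-200,160,12),(577,290)),
('d',(200,160,0),(50,405)),('d',(-200,160,0),(493,398)),
('s',(154,y,145),(232,407)),('s',(106,y,145),(277,370)),('s',(154,-y,145),(83,275)),('s',(106,-y,145),(127,242)),
('d',(154,y,145),(95,232)),('d',(106,y,145),(150,231)),('d',(154,-y,145),(112,118)),('d',(106,-y,145),(160,118)),
('s',(0,-60,200),(240,155)),('s',(0,60,200),(343,225)),('d',(0,60,200),(270,160))]
print(*fit(M,[700,150,0]),sep='\n')
# board: local x=thickness ~ +world y, local y ~ -world x
S=[('d',(12,-100,80),(302,527)),('d',(12,100,80),(558,527)),('d',(-12,-100,80),(302,505)),('d',(-12,100,80),(558,505)),
('d',(12,-30,110),(392,498)),('d',(12,30,110),(470,498)),('d',(-12,-30,110),(392,477)),('d',(-12,30,110),(468,476)),
('s',(-12,-100,80),(622,513)),('s',(12,-100,80),(648,525)),('s',(-12,100,80),(782,365)),('s',(12,100,80),(800,378)),
('s',(-12,-30,110),(690,438)),('s',(-12,30,110),(740,393)),('s',(12,30,110),(755,402)),('s',(12,-30,110),(705,450))]
print(*fit(S,[500,450,1.57]),sep='\n')
E
python3 fit.py
```

```text
[544.47  -4.49  -0.09]
[[-0.58  0.27]
 [-0.69  1.03]
 [ 0.26 -0.43]
 [-0.22  1.08]
 [ 0.74  0.84]
 [ 0.59 -0.35]
 [ 0.43 -0.35]
 [-0.38 -0.32]
 [-0.3  -0.32]
 [-0.25  0.41]
 [-0.14  0.49]
 [ 0.03 -0.03]
 [ 0.57 -0.14]
 [ 0.02 -1.1 ]
 [-0.67  0.74]
 [ 0.02 -0.6 ]]
[456.66 379.39   1.45]
[[-1.13 -0.46]
 [ 0.43 -0.24]
 [-0.91 -0.67]
 [-0.33 -0.42]
 [-0.41 -0.12]
 [ 0.05 -0.04]
 [-0.54 -0.54]
 [ 0.11 -0.21]
 [ 1.44 -1.4 ]
 [ 0.59  0.35]
 [ 0.25 -0.92]
 [ 1.32  0.04]
 [-0.35 -0.72]
 [-1.05 -0.51]
 [ 0.91  1.67]
 [ 1.63  0.87]]
```

```bash
cat >> h.py <<'E'
def rel(obs,p,Rt):
    """shift & turn in tool axes from measured pose to target"""
    R0=R.from_rotvec(obs['orientation'])
    return R0.inv().apply(np.array(p)-obs['ee_pos']).round(1),(R0.inv()*Rt).as_rotvec().round(4)
def down(yaw): # tool z down, tool y along yaw
    yv=np.array([np.cos(yaw),np.sin(yaw),0]);z=np.array([0,0,-1.])
    return R.from_matrix(np.c_[np.cross(yv,z),yv,z])
E
python3 - <<'E'
from h import *
from workcell import ctrl
o=ctrl.get_obs();m=R.from_rotvec(o['orientation']).as_matrix();print(m.round(3))
for y in(1.45,1.45-np.pi): print(y,rel(o,[456.7,379.4,190],down(y)))
# wrist cam in tool frame
c=ctrl.camera_model('wrist');A=R.from_rotvec(c['attitude']).as_matrix();print((m.T@(c['position']-o['ee_pos'])).round(1),(m.T@A).round(3))
E
```

```text
[[-0.97   0.242 -0.   ]
 [ 0.242  0.97  -0.001]
 [ 0.    -0.001 -1.   ]]
1.45 (array([-351.1, -145.8,   32.3]), array([-1.20e-03, -1.00e-04, -1.24e-01]))
-1.6915926535897932 (array([-351.1, -145.8,   32.3]), array([-1.0000e-04,  1.8000e-03,  3.0176e+00]))
[  78.    -0.4 -162.3] [[ 0.     0.959  0.284]
 [ 1.     0.    -0.002]
 [-0.002  0.284 -0.959]]
```

```bash
T='{"xyz":[-351,-146,32],"rot":[0,0,-0.124]}'; python3 -m inch '[{"xyz":[-351,-146,32],"rot":[0,0,-0.124]},{"xyz":[-351,-146,32],"rot":[0,0,-0.124]},{"xyz":[-351,-146,32],"rot":[0,0,-0.124]},{"xyz":[-351,-146,32],"rot":[0,0,-0.124]},{"xyz":[-351,-146,32],"rot":[0,0,-0.124]},{"xyz":[-351,-146,32],"rot":[0,0,-0.124]},{"xyz":[-351,-146,32],"rot":[0,0,-0.124]},{"xyz":[-351,-146,32],"rot":[0,0,-0.124]},{"xyz":[-351,-146,32],"rot":[0,0,-0.124]},{"xyz":[-351,-146,32],"rot":[0,0,-0.124]},{"xyz":[-351,-146,32],"rot":[0,0,-0.124]},{"xyz":[-351,-146,32],"rot":[0,0,-0.124]}]'
python3 - <<'E'
from workcell import ctrl
import cv2
o=ctrl.get_obs();print(o['t'],o['ee_pos'],o['qpos'],ctrl.camera_model('wrist'))
cv2.imwrite("pics/w1.png",cv2.resize(ctrl.get_image('wrist')[:,:,::-1],(800,600),interpolation=cv2.INTER_CUBIC))
E
```

```text
t: 1.15
ee_pos: [456.3, 379.5, 190.4]
orientation: [-0.192, -3.135, 0.0]
ft_force: [-0.9, 0.1, 0.3]
width: 87.9
grasp_force: 0.0
1.15 [456.30577076 379.49590913 190.37281289] [ 6.73481782e-01  4.16194598e-01  1.72596393e+00  5.05453261e-04
  1.00025069e+00 -7.75364914e-01] {'fx': 325.19226210127806, 'fy': 325.19226210127806, 'cx': 275.50350399564024, 'cy': 210.2422756959536, 'position': array([379.00475958, 388.63041753, 352.75320885]), 'attitude': array([-0.23394123, -0.20889217,  1.43773163])}
```

View pics/w1.png

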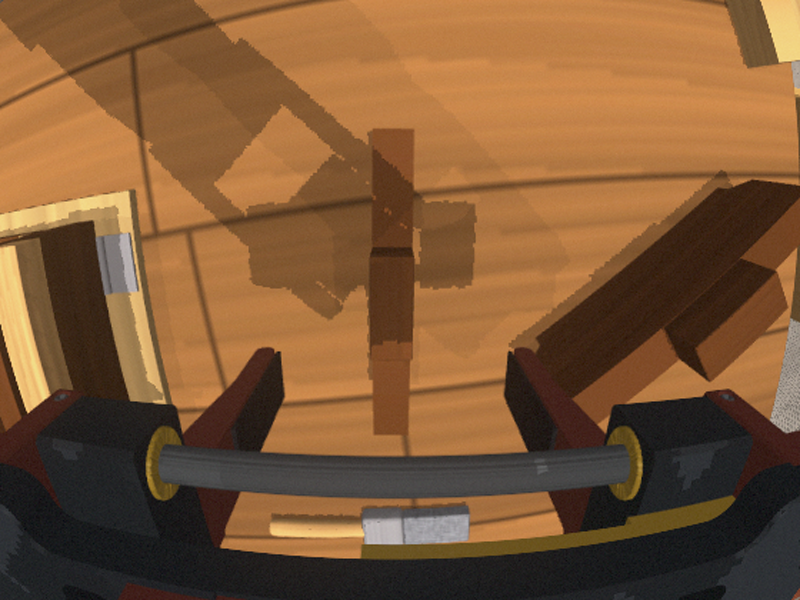

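The wrist view shows the board centred between the fingers. Its near-end top corners are at (371,129) and (413,129), the tab top spans rows 256–358, and the far end is at (375,434) and (407,434). I refine the pose with these fisheye pixels.

```bash
cat >> h.py <<'E'
def wproj(cm,P):
    q=R.from_rotvec(cm['attitude']).inv().apply(np.atleast_2d(P)-cm['position'])
    x,y,z=q[:,0],-q[:,1],-q[:,2];r=np.hypot(x,y);t=np.arctan2(r,z)
    return np.c_[cm['cx']+cm['fx']*t*x/r,cm['cy']+cm['fy']*t*y/r]
E
python3 - <<'E'
from h import *
from workcell import ctrl
cm=ctrl.camera_model('wrist');o=ctrl.get_obs()
L=[((-12,100,80),(371,129)),((12,100,80),(413,129)),((-12,30,110),(371,257)),((12,30,110),(413,257)),((-12,-30,110),(370,358)),((12,-30,110),(411,360)),((-12,-100,80),(374,434)),((12,-100,80),(408,434))]
P=np.array([a for a,b in L]);U=(np.array([b for a,b in L])+.5)*.7-.5
f=lambda x:(wproj(cm,R.from_euler('z',x[2]).apply(P)+[x[0],x[1],0])-U).ravel()
s=least_squares(f,[456,379,1.45],x_scale=[100,100,1]);print(s.x,f(s.x).reshape(-1,2).round(2))
print(rel(o,[s.x[0],s.x[1],71],down(s.x[2])),o['ee_pos'])
E
```

```text
[454.8237858  378.7706269    1.44435211] [[ 0.31 -0.47]
 [ 0.05 -0.32]
 [-1.47 -0.62]
 [ 0.69 -0.45]
 [-0.04  1.39]
 [ 0.72  0.15]
 [-0.38  0.32]
 [ 0.13  0.45]]
(array([  0.6,  -1.4, 119.5]), array([-0.0002, -0.0008,  0.0057])) [455.70887722 380.10452409 190.49872914]
```

```bash
python3 -m inch '[{"xyz":[1,-1,40],"rot":[0,0,-0.006]},{"xyz":[1,-1,80],"rot":[0,0,-0.006]},{"xyz":[1,-1,110],"rot":[0,0,-0.006]},{"xyz":[1,-1,119],"rot":[0,0,-0.006]},{"xyz":[1,-1,119],"rot":[0,0,-0.006]},{"xyz":[1,-1,119],"rot":[0,0,-0.006]}]'
python3 -m inch '[{"xyz":[0,0,0],"rot":[0,0,0]},{"xyz":[0,0,0],"rot":[0,0,0]},{"xyz":[0,0,0],"rot":[0,0,0]},{"xyz":[0,0,0],"rot":[0,0,0]},{"xyz":[0,0,0],"rot":[0,0,0]},{"xyz":[0,0,0],"rot":[0,0,0]},{"xyz":[0,0,0],"rot":[0,0,0]},{"xyz":[0,0,0],"rot":[0,0,0]},{"xyz":[0,0,0],"rot":[0,0,0]},{"xyz":[0,0,0],"rot":[0,0,0]}]' 255
```

```text
t: 1.7
ee_pos: [455.1, 380.0, 72.4]
orientation: [0.178, 3.136, 0.0]
ft_force: [-0.4, 0.6, 0.1]
width: 87.8
grasp_force: 0.0
t: 2.53
ee_pos: [455.4, 378.7, 71.6]
orientation: [-0.18, -3.136, 0.0]
ft_force: [-0.5, -0.4, 0.4]
width: 24.4
grasp_force: 0.2
```

```bash
python3 -m inch '[{"xyz":[0,0,-20],"rot":[0,0,0]},{"xyz":[0,0,-60],"rot":[0,0,0]},{"xyz":[0,0,-100],"rot":[0,0,0]},{"xyz":[0,0,-140],"rot":[0,0,0]},{"xyz":[0,0,-180],"rot":[0,0,0]},{"xyz":[0,0,-180],"rot":[0,0,0]},{"xyz":[0,0,-180],"rot":[0,0,0]}]'
python3 - <<'E'
from h import *
from workcell import ctrl
o=ctrl.get_obs();print(o['grasp_force'],o['width'],o['ft_force'],o['moment'])
print(rel(o,[674,250,250],down(-.09)),rel(o,[674,-16.2,250],down(-.09)))
E
```

```text
t: 3.12
ee_pos: [456.4, 379.5, 254.0]
orientation: [0.18, 3.133, 0.005]
ft_force: [0.2, -0.1, -2.2]
width: 24.2
grasp_force: 30.0
29.955819435417652 24.202823592404073 [ 0.21488358 -0.13428692 -2.24524554] [-0.07400456  0.04059096  0.02349991]
(array([-231. , -103.7,    4.4]), array([0.0053, 0.    , 1.546 ])) (array([-261.5, -368.2,    3.6]), array([0.0053, 0.    , 1.546 ]))
```

```bash
python3 -m inch '[{"xyz":[-231,-104,0],"rot":[0,0,1.541]},{"xyz":[-231,-104,0],"rot":[0,0,1.541]},{"xyz":[-231,-104,0],"rot":[0,0,1.541]},{"xyz":[-231,-104,0],"rot":[0,0,1.541]},{"xyz":[-231,-104,0],"rot":[0,0,1.541]},{"xyz":[-231,-104,0],"rot":[0,0,1.541]},{"xyz":[-231,-104,0],"rot":[0,0,1.541]},{"xyz":[-231,-104,0],"rot":[0,0,1.541]},{"xyz":[-231,-104,0],"rot":[0,0,1.541]},{"xyz":[-231,-104,0],"rot":[0,0,1.541]},{"xyz":[-231,-104,0],"rot":[0,0,1.541]},{"xyz":[-231,-104,0],"rot":[0,0,1.541]}]'
python3 - <<'E'
from h import *
from workcell import ctrl
o=ctrl.get_obs();print(o['qpos'])
print(rel(o,[674,-16.2,256],down(-.09)))
E
```

```text
t: 4.12
ee_pos: [671.6, 248.3, 247.9]
orientation: [-2.275, -2.163, 0.008]
ft_force: [-0.8, 0.8, -2.8]
width: 24.1
grasp_force: 30.0
[ 3.37578495e-01  5.37770227e-01  1.38174452e+00 -1.60549079e-05
  1.22770380e+00  3.87968420e-01]
(array([-264.1,   15.7,   -7.7]), array([-0.0052,  0.0022,  0.0396]))
```

```bash
python3 -m inch '[{"xyz":[-264,15,-8],"rot":[-0.005,0.002,0.04]},{"xyz":[-264,15,-8],"rot":[-0.005,0.002,0.04]},{"xyz":[-264,15,-8],"rot":[-0.005,0.002,0.04]},{"xyz":[-264,15,-8],"rot":[-0.005,0.002,0.04]},{"xyz":[-264,15,-8],"rot":[-0.005,0.002,0.04]},{"xyz":[-264,15,-8],"rot":[-0.005,0.002,0.04]},{"xyz":[-264,15,-8],"rot":[-0.005,0.002,0.04]},{"xyz":[-264,15,-8],"rot":[-0.005,0.002,0.04]},{"xyz":[-264,15,-8],"rot":[-0.005,0.002,0.04]},{"xyz":[-264,15,-8],"rot":[-0.005,0.002,0.04]},{"xyz":[-264,15,-8],"rot":[-0.005,0.002,0.04]}]'
python3 - <<'E'
from workcell import ctrl
import cv2,pickle
o=ctrl.get_obs();pickle.dump((o,ctrl.camera_model('wrist')),open('w2.pkl','wb'))
cv2.imwrite("pics/w2.png",cv2.resize(ctrl.get_image('wrist')[:,:,::-1],(800,600),interpolation=cv2.INTER_CUBIC))
E
```

```text
t: 5.03
ee_pos: [676.0, -13.7, 258.6]
orientation: [2.31, 2.128, 0.006]
ft_force: [0.3, 0.1, -2.6]
width: 23.6
grasp_force: 30.0
```

View pics/w2.png

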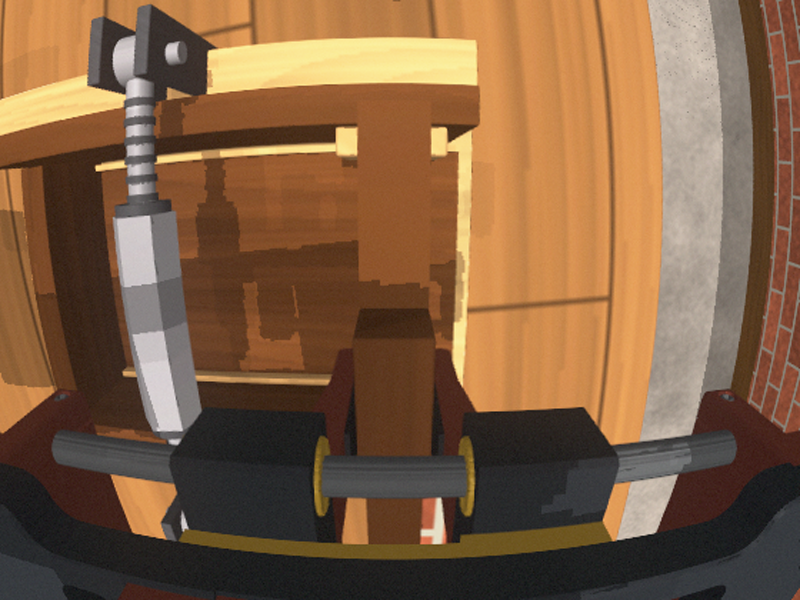

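The board hangs directly over its groove. The cleat outer edges are at (336,140) and (447,140), the end of the +y side is at (476,40) and (477,85), and the rod axis is near (141,140). I refine the mould pose from this view.

Run:
```python
from h import *
import pickle
o,cm=pickle.load(open('w2.pkl','rb'))
# (x,y,z) with y possibly param; weights on u,v
def f(x,full=False):
    X,Y,a,ys,lean=x
    L=[((97,97,145),(336,142),1,0),((163,97,145),(447,142),1,0),((180,124+lean,155),(476,40),1,1),((180,100+lean,155),(477,85),1,1),
    ((0,90,200),(141,150),1,0),((0,62,200),(144,206),1,.5),
    ((-50,ys,70),(115,168),0,1),((90,ys,70),(320,155),0,1),((-50,-ys,70),(135,372),0,1),((80,-ys,70),(310,378),0,1)]
    P=np.array([l[0] for l in L],float);U=(np.array([l[1] for l in L])+.5)*.7-.5;W=np.array([l[2:] for l in L])
    r=(wproj(cm,R.from_euler('z',a).apply(P)+[X,Y,0])-U)*W
    return r if full else np.r_[r.ravel(),(lean-3.3)/1.,(a+.09)/.02]
s=least_squares(f,[544.5,-4.5,-.09,95,3.3],x_scale=[10,10,.1,10,1]);print(s.x,f(s.x,True).round(2))
X,Y,a=s.x[:3];p=R.from_euler('z',a).apply([130,0,0])+[X,Y,0];print(p,o['ee_pos'],rel(o,[*p[:2],258.6],down(a)))
```

```text
[ 5.52767642e+02 -3.64794634e+00 -7.15072512e-03  8.88367174e+01
  1.21321669e+01] [[-0.92 -0.  ]
 [ 0.08 -0.  ]
 [-1.93  5.85]
 [-0.22  2.07]
 [ 0.25  0.  ]
 [ 2.5   1.63]
 [ 0.    1.14]
 [ 0.   -6.68]
 [ 0.    1.09]
 [ 0.   -7.77]]
[682.76431811  -4.57753269   0.        ] [676.00740714 -13.74977082 258.60306077] (array([9.7, 6. , 0. ]), array([ 0.0034, -0.0023, -0.0752]))
```

Run:
```python
from h import *
import pickle
o,cm=pickle.load(open('w2.pkl','rb'))
L=[((97,97,145),(336,142),1,0),((163,97,145),(447,142),1,0),((180,127.3,155),(476,40),1,1),((180,103.3,155),(477,85),1,1),
    ((0,90,200),(141,150),1,0),((0,62,200),(144,206),1,.5)]
P=np.array([l[0] for l in L],float);U=(np.array([l[1] for l in L])+.5)*.7-.5;W=np.array([l[2:] for l in L])
for sp in(.01,.03,10):
    f=lambda x:np.r_[((wproj(cm,R.from_euler('z',x[2]).apply(P)+[x[0],x[1],0])-U)*W).ravel(),(x[2]+.09)/sp]
    s=least_squares(f,[544.5,-4.5,-.09],x_scale=[10,10,.1]);print(s.x,f(s.x)[:-1].reshape(-1,2).round(1).tolist())
    X,Y,a=s.x[:3];p=R.from_euler('z',a).apply([130,0,0])+[X,Y,0];print(p[:2])
# predicted pixels (800 scale) of key points
W=lambda q:((wproj(cm,R.from_euler('z',-.09).apply(q)+[544.5,-4.5,0])+.5)/.7).round()
print(W(np.array([[180,-103,155],[180,-100,70],[180,100,70],[-50,97,70],[90,97,70],[-50,-97,70],[80,-97,70.]])).tolist(), o['ee_pos'],o['orientation'],cm['position'])
```

```text
[ 5.52574800e+02  8.97843932e+00 -1.85921889e-02] [[-1.0, -0.0], [0.1, -0.0], [-0.7, 3.9], [0.7, 0.0], [-0.4, -0.0], [0.8, -6.7]]
[682.55233166   6.56159401]
[5.55609374e+02 3.93456824e+00 1.42760538e-02] [[-1.0, -0.0], [-0.1, -0.0], [-2.2, 2.9], [0.2, -1.0], [0.3, -0.0], [2.8, -3.5]]
[685.59612662   5.79039219]
[5.56182047e+02 3.01682715e+00 2.03571490e-02] [[-1.0, -0.0], [-0.1, -0.0], [-2.5, 2.7], [0.1, -1.2], [0.4, -0.0], [3.2, -2.9]]
[686.15511072   5.66307373]
[[462.0, 448.0], [449.0, 389.0], [459.0, 144.0], [168.0, 157.0], [338.0, 147.0], [190.0, 379.0], [331.0, 385.0]] [676.00740714 -13.74977082 258.60306077] [2.31048481 2.12753969 0.00626952] [682.07378477  63.46598719 421.09398644]
```

```bash
python3 - <<'E'
from h import *
import pickle
o,cm=pickle.load(open('w2.pkl','rb'))
P=np.array([(97,94,145),(163,94,145),(180,127,155),(180,103,155),(0,90,200),(0,62,200),(200,120,12),(200,-90,12),(200,120,0),(0,-60,200),(0,142,224)],float)
U=[(336,142),(447,142),(476,40),(477,85),(141,150),(144,206),(471,140),(467,385)]
for pose in([544.5,-4.5,-.09],[546,-4,-.08],[548,-4,-.06],[552.6,0,-.02]):
    print(pose,((wproj(cm,R.from_euler('z',pose[2]).apply(P)+[pose[0],pose[1],0])+.5)/.7).round().astype(int).tolist())
# board tab as held: top corners at tool frame
m=R.from_rotvec(o['orientation'])
B=np.array([(x,y,z) for x,y,z in [(30,-12,-39),(30,12,-39),(100,-12,-9),(100,12,-9),(30,12,-9)]],float)
print(((wproj(cm,m.apply(B)+o['ee_pos'])+.5)/.7).round(),U)
E
python3 fit.py | head -1
sed -i 's/^y=94/y=97/' fit.py; python3 fit.py|head -1
```

```text
[544.5, -4.5, -0.09] [[335, 146], [448, 146], [480, 91], [480, 131], [141, 161], [143, 214], [473, 126], [464, 352], [470, 127], [173, 420], [117, 56]]
[546, -4, -0.08] [[336, 143], [449, 143], [480, 87], [481, 127], [142, 160], [145, 213], [473, 123], [466, 349], [471, 124], [176, 420], [117, 55]]
[548, -4, -0.06] [[336, 140], [449, 137], [479, 80], [480, 121], [142, 160], [146, 212], [472, 118], [470, 345], [470, 120], [181, 420], [116, 55]]
[552.6, 0, -0.02] [[337, 126], [449, 119], [477, 62], [480, 102], [143, 151], [148, 204], [472, 105], [479, 333], [469, 107], [189, 414], [114, 48]]
[[352. 340.]
 [436. 340.]
 [357. 101.]
 [431. 101.]
 [429. 308.]] [(336, 142), (447, 142), (476, 40), (477, 85), (141, 150), (144, 206), (471, 140), (467, 385)]
[544.47  -4.49  -0.09]
[544.3   -4.64  -0.09]
```

Run:
```python
from h import *
import pickle
o,cm=pickle.load(open('w2.pkl','rb'))
L=[((97,94,145),(336,142),1,.3),((163,94,145),(447,142),1,.3),((180,127.3,155),(477,85),1,1),((180,103.3,155),(479,127),.5,1),
    ((0,90,200),(141,150),1,0),((0,62,200),(144,206),1,.3),((200,120,12),(471,140),1,0),((200,-90,12),(467,385),1,0)]
P=np.array([l[0] for l in L],float);U=(np.array([l[1] for l in L])+.5)*.7-.5;W=np.array([l[2:] for l in L])
for sp in(.008,.1):
    f=lambda x:np.r_[((wproj(cm,R.from_euler('z',x[2]).apply(P)+[x[0],x[1],0])-U)*W).ravel(),(x[2]+.09)/sp]
    s=least_squares(f,[544.5,-4.5,-.09],x_scale=[10,10,.1]);print(s.x,f(s.x)[:-1].reshape(-1,2).round(1).tolist())
    X,Y,a=s.x;p=R.from_euler('z',a).apply([130,0,0])+[X,Y,0];print(p[:2],rel(o,[*p[:2],o['ee_pos'][2]],down(a)))
```

```text
[ 5.45509015e+02 -3.84790618e+00 -7.98528083e-02] [[-0.7, 0.1], [0.3, -0.0], [1.5, 0.3], [0.1, -0.7], [-0.5, 0.0], [-0.4, 1.3], [0.6, -0.0], [-1.1, -0.0]]
[675.09476438 -14.21774256] (array([-0.5, -0.9, -0. ]), array([ 0.0033, -0.0024, -0.0025]))
[ 5.45911858e+02 -4.87508451e+00 -7.39848798e-02] [[-0.8, 0.2], [0.3, 0.0], [1.1, 0.2], [-0.0, -0.8], [-0.5, 0.0], [-0.2, 1.7], [0.5, -0.0], [-0.4, -0.0]]
[675.55622557 -14.48434682] (array([-0.8, -0.4, -0. ]), array([ 0.0033, -0.0024, -0.0084]))
```

```bash
python3 -m inch '[{"xyz":[-0.6,-0.6,10],"rot":[0.003,-0.002,-0.005]},{"xyz":[-0.6,-0.6,25],"rot":[0.003,-0.002,-0.005]},{"xyz":[-0.6,-0.6,40],"rot":[0.003,-0.002,-0.005]},{"xyz":[-0.6,-0.6,50],"rot":[0.003,-0.002,-0.005]},{"xyz":[-0.6,-0.6,60],"rot":[0.003,-0.002,-0.005]},{"xyz":[-0.6,-0.6,65],"rot":[0.003,-0.002,-0.005]},{"xyz":[-0.6,-0.6,70],"rot":[0.003,-0.002,-0.005]},{"xyz":[-0.6,-0.6,75],"rot":[0.003,-0.002,-0.005]},{"xyz":[-0.6,-0.6,80],"rot":[0.003,-0.002,-0.005]},{"xyz":[-0.6,-0.6,80],"rot":[0.003,-0.002,-0.005]}]'
```

```text
t: 5.92
ee_pos: [675.8, -15.8, 178.8]
orientation: [2.307, 2.131, 0.001]
ft_force: [-0.9, 0.2, -3.1]
width: 23.8
grasp_force: 30.0
```

```bash
python3 -m inch '[{"xyz":[0,0,3],"rot":[0,0,0]},{"xyz":[0,0,6],"rot":[0,0,0]},{"xyz":[0,0,9],"rot":[0,0,0]},{"xyz":[0,0,12],"rot":[0,0,0]},{"xyz":[0,0,14],"rot":[0,0,0]},{"xyz":[0,0,15],"rot":[0,0,0]},{"xyz":[0,0,15],"rot":[0,0,0]}]'; python3 -c "
from workcell import ctrl
o=ctrl.get_obs();print(o['ee_pos'],o['ft_force'],o['moment'],o['grasp_force'])"
```

```text
t: 6.5
ee_pos: [676.1, -15.7, 164.4]
orientation: [2.307, 2.131, 0.002]
ft_force: [0.1, 0.7, -3.3]
width: 23.6
grasp_force: 30.0
[676.08942537 -15.69183064 164.40080256] [ 0.14932388  0.74489526 -3.33983885] [ 0.16073633  0.06333895 -0.02606388] 29.999931380152702
```

```bash
python3 -m inch '[{"xyz":[0.8,-0.5,1],"rot":[0,0,0]},{"xyz":[0.8,-0.5,3],"rot":[0,0,0]},{"xyz":[0.8,-0.5,5],"rot":[0,0,0]},{"xyz":[0.8,-0.5,7],"rot":[0,0,0]},{"xyz":[0.8,-0.5,9],"rot":[0,0,0]},{"xyz":[0.8,-0.5,11],"rot":[0,0,0]},{"xyz":[0.8,-0.5,13],"rot":[0,0,0]},{"xyz":[0.8,-0.5,13],"rot":[0,0,0]}]'
```

```text
t: 7.17
ee_pos: [675.5, -15.0, 151.1]
orientation: [2.307, 2.131, 0.001]
ft_force: [0.6, 0.1, -3.3]
width: 23.4
grasp_force: 30.0
```

```bash
python3 -m inch '[{"xyz":[0,0,1.5],"rot":[0,0,0]},{"xyz":[0,0,3],"rot":[0,0,0]},{"xyz":[0,0,4.5],"rot":[0,0,0]},{"xyz":[0,0,6],"rot":[0,0,0]},{"xyz":[0,0,6],"rot":[0,0,0]}]'; python3 -c "
from workcell import ctrl
o=ctrl.get_obs();print(o['ee_pos'],o['ft_force'],o['moment'],o['grasp_force'])"
```

```text
t: 7.58
ee_pos: [675.6, -15.0, 145.3]
orientation: [2.307, 2.131, 0.002]
ft_force: [0.3, 0.1, -3.6]
width: 24.0
grasp_force: 30.0
[675.6095714  -15.01033499 145.28234567] [ 0.3072831   0.06336168 -3.61744645] [-0.09678234  0.08177287  0.00908199] 29.999951049685478
```

No contact yet, with about 3.5 mm left to the bed.

```bash
python3 -m inch '[{"xyz":[0,0,1],"rot":[0,0,0]},{"xyz":[0,0,2],"rot":[0,0,0]},{"xyz":[0,0,3],"rot":[0,0,0]},{"xyz":[0,0,4],"rot":[0,0,0]},{"xyz":[0,0,4],"rot":[0,0,0]}]'; python3 -c "
from workcell import ctrl
o=ctrl.get_obs();print(o['ee_pos'],o['ft_force'],o['moment'],o['grasp_force'])"
```

```text
t: 8.0
ee_pos: [675.9, -15.0, 141.8]
orientation: [2.306, 2.131, 0.002]
ft_force: [0.7, 0.0, -2.3]
width: 23.5
grasp_force: 30.0
[675.86247699 -14.98968559 141.78205722] [ 0.65133838  0.02069425 -2.32794687] [-0.12812668  0.1597272  -0.07627225] 30.000101700425148
```

```bash
python3 -m inch '[{"xyz":[0,0,0.5],"rot":[0,0,0]},{"xyz":[0,0,1],"rot":[0,0,0]},{"xyz":[0,0,1.2],"rot":[0,0,0]},{"xyz":[0,0,1.2],"rot":[0,0,0]}]'; python3 -c "
from workcell import ctrl
o=ctrl.get_obs();print(o['ee_pos'],o['ft_force'],o['moment'],o['grasp_force'])"
```

```text
t: 8.33
ee_pos: [676.0, -14.8, 141.6]
orientation: [2.306, 2.131, 0.003]
ft_force: [-2.6, 1.6, 6.0]
width: 24.0
grasp_force: 30.0
[676.03799449 -14.80368147 141.5700993 ] [-2.63646487  1.60264777  5.98304863] [-0.21985828  0.69779094 -0.18672488] 30.004219338297844
```

```bash
python3 -m inch '[{"xyz":[0,0,0],"rot":[0,0,0]},{"xyz":[0,0,0],"rot":[0,0,0]},{"xyz":[0,0,0],"rot":[0,0,0]},{"xyz":[0,0,0],"rot":[0,0,0]},{"xyz":[0,0,0],"rot":[0,0,0]},{"xyz":[0,0,-30],"rot":[0,0,0]},{"xyz":[0,0,-70],"rot":[0,0,0]},{"xyz":[0,0,-110],"rot":[0,0,0]},{"xyz":[0,0,-150],"rot":[0,0,0]},{"xyz":[0,0,-150],"rot":[0,0,0]},{"xyz":[0,0,-150],"rot":[0,0,0]}]' 0
python3 - <<'E'
from workcell import ctrl
import cv2,pickle
o=ctrl.get_obs();pickle.dump((o,ctrl.camera_model('wrist')),open('w3.pkl','wb'))
cv2.imwrite("pics/w3.png",cv2.resize(ctrl.get_image('wrist')[:,:,::-1],(800,600),interpolation=cv2.INTER_CUBIC))
print(o['ee_pos'],o['qpos'])
E
```

```text
t: 9.25
ee_pos: [677.0, -15.0, 293.7]
orientation: [2.303, 2.128, 0.009]
ft_force: [-0.2, -0.6, -0.4]
width: 87.4
grasp_force: 0.0
[677.04445597 -15.04955439 293.70753871] [-3.97983530e-02  4.32111897e-01  1.44565413e+00  1.71276790e-06
  1.25584203e+00  3.92234407e-02]
```

View pics/w3.png

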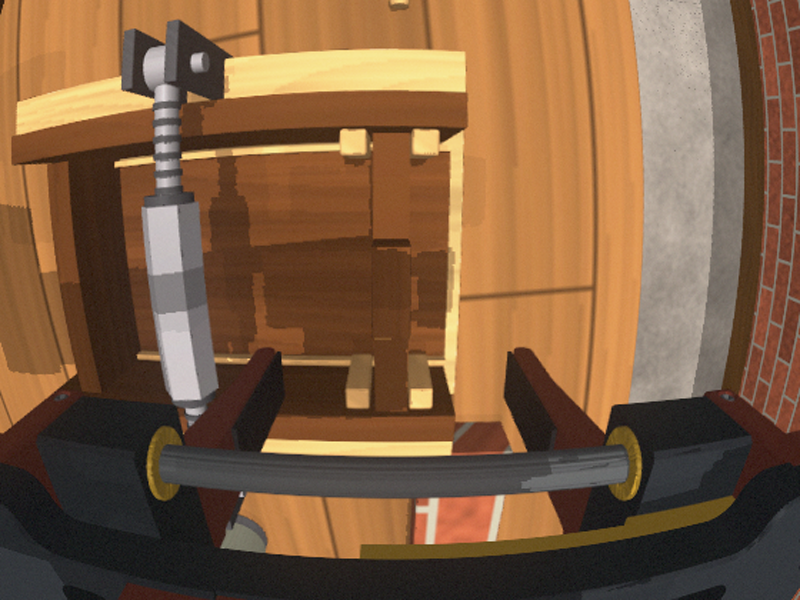

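The board stands between all four cleats (around (355,143), (425,143), (360,382), (420,382)). The sleeve runs from (170,205) to (190,395). I measure the hex phase from the edge and ridge pixels.

Run:
```python
from h import *
import pickle,cv2
o,cm=pickle.load(open('w3.pkl','rb'))
g=cv2.cvtColor(cv2.imread('pics/w3.png'),cv2.COLOR_BGR2GRAY)
for v in(225,245,340,370): print(v,cv2.blur(g,(1,9))[v,136:226:2].tolist())
def W(y,phi,pose=(545.6,-4.3,-.078)):
    a=np.radians(phi+30+60*np.arange(6));rr=32/np.sqrt(3)
    P=np.c_[rr*np.sin(a),np.full(6,y),200+rr*np.cos(a)]
    return ((wproj(cm,R.from_euler('z',pose[2]).apply(P)+[pose[0],pose[1],0])+.5)/.7).round(0)
for phi in range(0,60,10): print(phi,[W(y,phi).astype(int).tolist()[:3]+W(y,phi).astype(int).tolist()[-2:] for y in(50,-40)])
```

```text
225 [81, 81, 82, 105, 150, 149, 176, 196, 196, 196, 196, 196, 196, 197, 197, 197, 196, 197, 196, 197, 197, 159, 112, 110, 109, 111, 110, 110, 111, 111, 111, 111, 92, 81, 82, 80, 81, 67, 59, 60, 57, 58, 59, 60, 59]
245 [91, 91, 92, 92, 123, 149, 146, 179, 195, 194, 194, 194, 195, 195, 194, 194, 195, 195, 196, 196, 195, 197, 134, 108, 111, 110, 111, 111, 111, 110, 111, 110, 111, 99, 96, 96, 93, 85, 63, 65, 66, 65, 64, 63, 63]
340 [40, 46, 65, 69, 68, 68, 68, 68, 68, 68, 81, 129, 158, 185, 204, 203, 203, 204, 203, 203, 203, 203, 204, 203, 203, 204, 206, 187, 111, 117, 115, 117, 117, 117, 117, 117, 116, 114, 81, 68, 67, 67, 67, 67, 67]
370 [45, 44, 45, 45, 43, 46, 44, 46, 45, 46, 47, 47, 45, 93, 128, 159, 194, 202, 203, 202, 202, 204, 203, 203, 203, 203, 202, 203, 204, 200, 128, 112, 119, 117, 118, 117, 117, 117, 118, 116, 70, 43, 45, 45, 45]
0 [[[173, 227], [199, 222], [195, 220], [146, 226], [146, 229]], [[192, 375], [214, 365], [210, 355], [164, 363], [166, 374]]]
10 [[[179, 226], [200, 222], [192, 220], [143, 226], [149, 229]], [[197, 374], [216, 363], [207, 354], [162, 365], [169, 375]]]
20 [[[184, 226], [201, 221], [188, 220], [142, 227], [153, 229]], [[202, 372], [216, 361], [203, 353], [162, 367], [173, 375]]]
30 [[[189, 225], [201, 221], [184, 220], [142, 228], [157, 228]], [[206, 371], [216, 359], [199, 353], [161, 369], [177, 376]]]
40 [[[193, 224], [200, 220], [179, 221], [142, 228], [162, 228]], [[209, 369], [214, 357], [195, 353], [162, 370], [182, 376]]]
50 [[[196, 223], [198, 220], [175, 221], [143, 228], [168, 228]], [[212, 367], [213, 356], [190, 353], [164, 372], [187, 376]]]
```

```bash
cat >> h.py <<'E'
def tie(tau,back,pose=(545.6,-4.3,-.078),yy=0):
    t=np.radians(tau);u=np.array([np.sin(t),0,np.cos(t)])
    M=R.from_euler('z',pose[2]);Rl=M*R.from_matrix(np.c_[[0,1,0],[np.cos(t),0,-np.sin(t)],-u])
    return M.apply(np.array([0,yy,200])+(back-19)*u)+[pose[0],pose[1],0],Rl
E
python3 - <<'E'
from h import *
from workcell import ctrl
o=ctrl.get_obs()
print(rel(o,*tie(-21,90)))
E
```

```text
(array([   0.4, -156. ,   24.3]), array([-3.631e-01,  1.000e-04, -1.000e-03]))
```

```bash
python3 -m inch '[{"xyz":[0,-156,24],"rot":[-0.363,0,-0.001]},{"xyz":[0,-156,24],"rot":[-0.363,0,-0.001]},{"xyz":[0,-156,24],"rot":[-0.363,0,-0.001]},{"xyz":[0,-156,24],"rot":[-0.363,0,-0.001]},{"xyz":[0,-156,24],"rot":[-0.363,0,-0.001]},{"xyz":[0,-156,24],"rot":[-0.363,0,-0.001]},{"xyz":[0,-156,24],"rot":[-0.363,0,-0.001]},{"xyz":[0,-156,24],"rot":[-0.363,0,-0.001]}]'
python3 - <<'E'
from h import *
from workcell import ctrl
import cv2,pickle
o=ctrl.get_obs();print(rel(o,*tie(-21,0)),o['qpos'])
pickle.dump((o,ctrl.camera_model('wrist')),open('w4.pkl','wb'))
cv2.imwrite("pics/w4.png",cv2.resize(ctrl.get_image('wrist')[:,:,::-1],(800,600),interpolation=cv2.INTER_CUBIC))
E
```

```text
t: 9.97
ee_pos: [521.9, -2.8, 266.5]
orientation: [2.093, 1.936, 0.358]
ft_force: [0.6, 0.7, 0.5]
width: 87.6
grasp_force: 0.0
(array([ 0.3, -1.6, 89.6]), array([-0.0007,  0.0001, -0.0001])) [-0.01458775  0.06695057  2.05140276 -0.03717831  0.65842211  0.08872465]
```

View pics/w4.png

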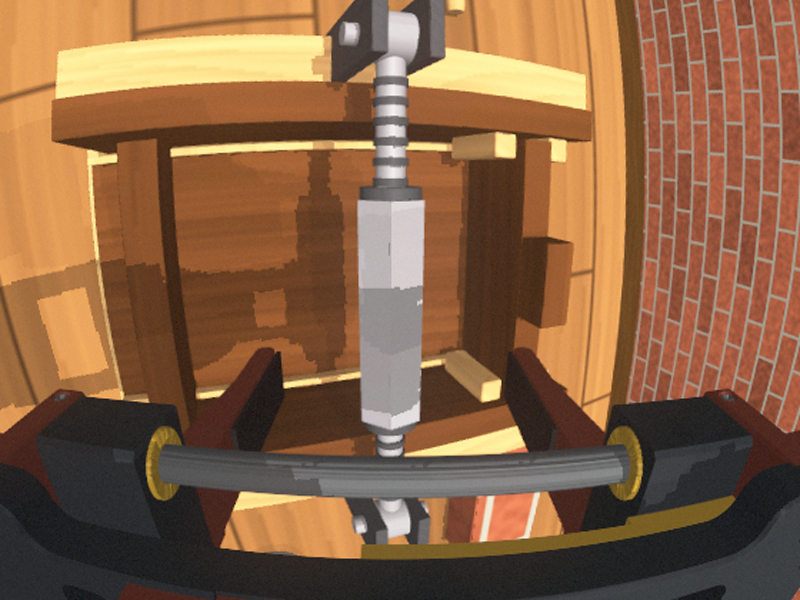

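The sleeve runs down the finger midline: edges at (358,300) and (423,300), with its ridge at (391,230), so the side flats face the pads. I advance and pinch.

```bash
python3 -m inch '[{"xyz":[0,-1.6,30],"rot":[0,0,0]},{"xyz":[0,-1.6,60],"rot":[0,0,0]},{"xyz":[0,-1.6,82],"rot":[0,0,0]},{"xyz":[0,-1.6,90],"rot":[0,0,0]},{"xyz":[0,-1.6,90],"rot":[0,0,0]}]'
python3 -m inch '[{"xyz":[0,0,0],"rot":[0,0,0]},{"xyz":[0,0,0],"rot":[0,0,0]},{"xyz":[0,0,0],"rot":[0,0,0]},{"xyz":[0,0,0],"rot":[0,0,0]},{"xyz":[0,0,0],"rot":[0,0,0]},{"xyz":[0,0,0],"rot":[0,0,0]},{"xyz":[0,0,0],"rot":[0,0,0]},{"xyz":[0,0,0],"rot":[0,0,0]}]' 255
python3 - <<'E'
from h import *
from workcell import ctrl
o=ctrl.get_obs();print(rel(o,*tie(-21,0)),o['moment'],o['grasp_force'])
E
```

```text
t: 10.43
ee_pos: [551.0, -5.2, 179.3]
orientation: [2.096, 1.938, 0.354]
ft_force: [-0.9, -0.6, -0.0]
width: 87.7
grasp_force: 0.0
t: 11.1
ee_pos: [550.6, -5.0, 181.8]
orientation: [2.094, 1.936, 0.358]
ft_force: [0.3, 0.4, -0.5]
width: 37.8
grasp_force: 0.0
(array([0.4, 1.8, 0.2]), array([-0.0012,  0.0001,  0.    ])) [-0.08060198  0.22605813  0.01998676] 0.0
```

```bash
python3 -m inch '[{"xyz":[0,0,0],"rot":[0,0,0]},{"xyz":[0,0,0],"rot":[0,0,0]},{"xyz":[0,0,0],"rot":[0,0,0]},{"xyz":[0,0,0],"rot":[0,0,0]}]'
python3 -c "
from workcell import ctrl
o=ctrl.get_obs();print(o['moment'])"
```

```text
t: 11.43
ee_pos: [552.0, -5.1, 182.3]
orientation: [2.092, 1.935, 0.36]
ft_force: [5.6, -0.9, -0.0]
width: 31.8
grasp_force: 30.0
[-0.19139706 -0.31448086 -0.10874273]
```

```bash
python3 -m inch '[{"xyz":[0,-0.7,-0.1],"rot":[0.087,0,0]},{"xyz":[0,-2.3,-0.3],"rot":[0.175,0,0]},{"xyz":[0,-3.9,-0.6],"rot":[0.262,0,0]},{"xyz":[0,-5.5,-1.1],"rot":[0.349,0,0]},{"xyz":[0,-7.0,-1.8],"rot":[0.436,0,0]},{"xyz":[0,-8.5,-2.5],"rot":[0.524,0,0]},{"xyz":[0,-9.9,-3.4],"rot":[0.611,0,0]},{"xyz":[0,-11.2,-4.4],"rot":[0.698,0,0]},{"xyz":[0,-12.4,-5.6],"rot":[0.785,0,0]},{"xyz":[0,-13.6,-6.8],"rot":[0.873,0,0]},{"xyz":[0,-14.6,-8.1],"rot":[0.960,0,0]},{"xyz":[0,-15.5,-9.5],"rot":[1.047,0,0]}]'
python3 -m inch '[{"xyz":[0,0,0],"rot":[0,0,0]},{"xyz":[0,0,0],"rot":[0,0,0]}]'
python3 - <<'E'
from h import *
from workcell import ctrl
o=ctrl.get_obs();print(rel(o,*tie(39,0)),o['moment'],o['qpos'])
E
```

```text
t: 12.43
ee_pos: [533.2, -3.7, 185.4]
orientation: [-1.886, -1.744, 0.622]
ft_force: [-0.2, -0.6, -0.4]
width: 31.9
grasp_force: 30.0
t: 12.6
ee_pos: [532.8, -3.7, 185.0]
orientation: [-1.886, -1.744, 0.622]
ft_force: [2.4, -1.0, 5.4]
width: 32.0
grasp_force: 30.0
(array([ 0.4,  0.5, -0.7]), array([-0.0047,  0.    , -0.0002])) [-0.08146794  0.40401623  0.0019406 ] [-0.04236237  0.68894629  1.43955815  0.0227084   1.69811437  0.03064566]
```

```bash
python3 -m inch '[{"xyz":[0,0,0],"rot":[0,0,0]},{"xyz":[0,0,0],"rot":[0,0,0]},{"xyz":[0,0,0],"rot":[0,0,0]},{"xyz":[0,2.2,-0.1],"rot":[-0.116,0,0]},{"xyz":[0,4.4,-0.5],"rot":[-0.233,0,0]},{"xyz":[0,6.5,-1.1],"rot":[-0.349,0,0]},{"xyz":[0,8.5,-2.0],"rot":[-0.465,0,0]},{"xyz":[0,10.4,-3.1],"rot":[-0.582,0,0]},{"xyz":[0,12.2,-4.4],"rot":[-0.698,0,0]},{"xyz":[0,13.8,-6],"rot":[-0.814,0,0]},{"xyz":[0,15.2,-7.6],"rot":[-0.931,0,0]},{"xyz":[0,16.5,-9.5],"rot":[-1.047,0,0]}]' 80
python3 -m inch '[{"xyz":[0,0,0],"rot":[0,0,0]},{"xyz":[0,0,0],"rot":[0,0,0]},{"xyz":[0,0,0],"rot":[0,0,0]},{"xyz":[0,0,0],"rot":[0,0,0]},{"xyz":[0,0,0],"rot":[0,0,0]},{"xyz":[0,0,0],"rot":[0,0,0]},{"xyz":[0,0,0],"rot":[0,0,0]},{"xyz":[0,0,0],"rot":[0,0,0]}]' 255
python3 - <<'E'
from h import *
from workcell import ctrl
o=ctrl.get_obs();print(rel(o,*tie(-21,0)),o['moment'],o['width'],ctrl.get_obs()['grasp_force'])
E
```

```text
t: 13.6
ee_pos: [551.4, -5.0, 183.1]
orientation: [2.089, 1.933, 0.364]
ft_force: [-0.0, -0.4, -0.8]
width: 60.3
grasp_force: 0.0
t: 14.27
ee_pos: [552.1, -5.2, 181.8]
orientation: [2.094, 1.936, 0.357]
ft_force: [1.9, -0.6, -1.4]
width: 31.7
grasp_force: 30.0
(array([ 0.4,  0.4, -0.3]), array([-0.0016,  0.0001, -0.0003])) [-0.01183477  0.36362054 -0.14755855] 31.69001581655545 29.999562413577223
```

Aligned on the flats again (31.7 mm). The second stroke takes the total to 120°.

```bash
python3 -m inch '[{"xyz":[0,-1.7,-0.1],"rot":[0.087,0,0]},{"xyz":[0,-3.3,-0.3],"rot":[0.175,0,0]},{"xyz":[0,-4.9,-0.6],"rot":[0.262,0,0]},{"xyz":[0,-6.5,-1.1],"rot":[0.349,0,0]},{"xyz":[0,-8.0,-1.8],"rot":[0.436,0,0]},{"xyz":[0,-9.5,-2.5],"rot":[0.524,0,0]}]'
python3 -c "
from workcell import ctrl
o=ctrl.get_obs();print(o['moment'])"
python3 -m inch '[{"xyz":[0,-1.7,-0.1],"rot":[0.087,0,0]},{"xyz":[0,-3.3,-0.3],"rot":[0.175,0,0]},{"xyz":[0,-4.9,-0.6],"rot":[0.262,0,0]},{"xyz":[0,-6.5,-1.1],"rot":[0.349,0,0]},{"xyz":[0,-8.0,-1.8],"rot":[0.436,0,0]},{"xyz":[0,-9.5,-2.5],"rot":[0.524,0,0]},{"xyz":[0,-9.5,-2.5],"rot":[0.524,0,0]}]'
python3 -c "
from workcell import ctrl
o=ctrl.get_obs();print(o['moment'])"
```

```text
t: 14.77
ee_pos: [542.0, -4.4, 180.9]
orientation: [-2.215, -2.049, 0.167]
ft_force: [0.7, 0.3, -7.5]
width: 31.6
grasp_force: 30.0
[-0.09836738 -0.63450049 -0.15681803]
t: 15.35
ee_pos: [532.4, -3.7, 184.6]
orientation: [-1.88, -1.739, 0.629]
ft_force: [-4.6, 0.0, 10.2]
width: 32.2
grasp_force: 30.0
[0.05504381 1.64399014 0.01495698]
```

```bash
python3 -m inch '[{"xyz":[0,0,0],"rot":[0,0,0]},{"xyz":[0,0,0],"rot":[0,0,0]},{"xyz":[0,0,0],"rot":[0,0,0]},{"xyz":[0,2.2,-0.1],"rot":[-0.116,0,0]},{"xyz":[0,4.4,-0.5],"rot":[-0.233,0,0]},{"xyz":[0,6.5,-1.1],"rot":[-0.349,0,0]},{"xyz":[0,8.5,-2.0],"rot":[-0.465,0,0]},{"xyz":[0,10.4,-3.1],"rot":[-0.582,0,0]},{"xyz":[0,12.2,-4.4],"rot":[-0.698,0,0]},{"xyz":[0,13.8,-6],"rot":[-0.814,0,0]},{"xyz":[0,15.2,-7.6],"rot":[-0.931,0,0]},{"xyz":[0,16.5,-9.5],"rot":[-1.047,0,0]}]' 80
python3 -m inch '[{"xyz":[0,0,0],"rot":[0,0,0]},{"xyz":[0,0,0],"rot":[0,0,0]},{"xyz":[0,0,0],"rot":[0,0,0]},{"xyz":[0,0,0],"rot":[0,0,0]},{"xyz":[0,0,0],"rot":[0,0,0]},{"xyz":[0,0,0],"rot":[0,0,0]},{"xyz":[0,0,0],"rot":[0,0,0]},{"xyz":[0,0,0],"rot":[0,0,0]}]' 255
python3 - <<'E'
from h import *
from workcell import ctrl
o=ctrl.get_obs();print(rel(o,*tie(-21,0)),o['moment'],o['width'])
E
```

```text
t: 16.35
ee_pos: [552.0, -5.0, 183.4]
orientation: [2.089, 1.933, 0.365]
ft_force: [1.1, 0.6, -0.2]
width: 60.4
grasp_force: 0.0
t: 17.02
ee_pos: [552.1, -5.2, 181.7]
orientation: [2.095, 1.937, 0.356]
ft_force: [0.3, -0.4, -1.5]
width: 32.0
grasp_force: 30.0
(array([ 0.4,  0.4, -0.4]), array([-0.0027,  0.0001, -0.0003])) [-0.02261463  0.4530562  -0.11039553] 31.98553831084641
```

```bash
cat > r.py <<'E'
from h import *
from workcell import ctrl
import sys
o=ctrl.get_obs();m=R.from_rotvec(o['orientation']).as_matrix()
F=m.T@o['ft_force'];M=m.T@o['moment']
# tool-frame force, moment about tool x (=sleeve axis) for ref point L behind grasp
print('Ftool',F.round(2),'Mx',M[0].round(3),'axis torque L=.14,.16,.18:',[round(M[0]+L*F[1],3) for L in(.14,.16,.18)],'tau',np.degrees(np.arcsin(-m[2,1])).round(1),'w',round(o['width'],2))
E
python3 -m inch '[{"xyz":[0,1.5,0],"rot":[0,0,0]},{"xyz":[0,1.5,0],"rot":[0,0,0]},{"xyz":[0,1.5,0],"rot":[0,0,0]}]'>/dev/null; python3 r.py
python3 -m inch '[{"xyz":[0,-3,0],"rot":[0,0,0]},{"xyz":[0,-3,0],"rot":[0,0,0]},{"xyz":[0,-3,0],"rot":[0,0,0]}]'>/dev/null; python3 r.py
python3 -m inch '[{"xyz":[0,1.5,0],"rot":[0,0,0]},{"xyz":[0,1.5,0],"rot":[0,0,0]},{"xyz":[0,1.5,0],"rot":[0,0,0]}]'>/dev/null; python3 r.py
```

```text
Ftool [ 0.26 -3.75 -2.12] Mx 0.79 axis torque L=.14,.16,.18: [np.float64(0.264), np.float64(0.189), np.float64(0.114)] tau -20.7 w 31.91
Ftool [-0.09  4.48  7.98] Mx -0.397 axis torque L=.14,.16,.18: [np.float64(0.231), np.float64(0.321), np.float64(0.41)] tau -21.1 w 31.55
Ftool [-1.05  2.44  7.76] Mx -0.308 axis torque L=.14,.16,.18: [np.float64(0.034), np.float64(0.083), np.float64(0.132)] tau -20.9 w 32.01
```

```bash
sed -i 's/L in(.14,.16,.18)/L in(.145,)/' r.py
S() { :; }
python3 -m inch '[{"xyz":[0,-1.7,-0.1],"rot":[0.087,0,0]},{"xyz":[0,-3.3,-0.3],"rot":[0.175,0,0]}]'>/dev/null; python3 r.py
python3 -m inch '[{"xyz":[0,-1.7,-0.1],"rot":[0.087,0,0]},{"xyz":[0,-3.3,-0.3],"rot":[0.175,0,0]}]'>/dev/null; python3 r.py
python3 -m inch '[{"xyz":[0,-1.7,-0.1],"rot":[0.087,0,0]},{"xyz":[0,-3.3,-0.3],"rot":[0.175,0,0]}]'>/dev/null; python3 r.py
```

```text
Ftool [-1.32  7.16 26.41] Mx -1.472 axis torque L=.14,.16,.18: [np.float64(-0.433)] tau -10.8 w 32.06
Ftool [-0.16  3.84 15.03] Mx -1.175 axis torque L=.14,.16,.18: [np.float64(-0.619)] tau -0.6 w 31.45
Ftool [-0.2   2.94  9.06] Mx -0.892 axis torque L=.14,.16,.18: [np.float64(-0.465)] tau 9.4 w 32.05
```

```bash
python3 -m inch '[{"xyz":[0,-0.8,0],"rot":[0.044,0,0]}]'>/dev/null; python3 r.py
python3 -m inch '[{"xyz":[0,-0.8,0],"rot":[0.044,0,0]}]'>/dev/null; python3 r.py
python3 -m inch '[{"xyz":[0,-0.8,0],"rot":[0.044,0,0]}]'>/dev/null; python3 r.py
python3 -m inch '[{"xyz":[0,-0.8,0],"rot":[0.044,0,0]}]'>/dev/null; python3 r.py
python3 -m inch '[{"xyz":[0,-0.8,0],"rot":[0.044,0,0]}]'>/dev/null; python3 r.py
python3 -m inch '[{"xyz":[0,-0.8,0],"rot":[0.044,0,0]}]'>/dev/null; python3 r.py
```

```text
Ftool [ 0.27 -3.59 -2.06] Mx 0.129 axis torque L=.14,.16,.18: [np.float64(-0.393)] tau 12.1 w 32.22
Ftool [ 0.36 -1.84 -0.08] Mx -0.174 axis torque L=.14,.16,.18: [np.float64(-0.441)] tau 14.4 w 31.65
Ftool [-0.63 -1.7   0.85] Mx -0.242 axis torque L=.14,.16,.18: [np.float64(-0.488)] tau 16.9 w 31.44
Ftool [-0.4  -0.41  0.15] Mx -0.281 axis torque L=.14,.16,.18: [np.float64(-0.34)] tau 19.4 w 31.8
Ftool [-0.2  -2.51 -0.28] Mx -0.293 axis torque L=.14,.16,.18: [np.float64(-0.656)] tau 21.9 w 32.13
Ftool [-0.25 -2.05 -0.16] Mx -0.203 axis torque L=.14,.16,.18: [np.float64(-0.5)] tau 24.5 w 31.84
```

```bash
python3 -m inch '[{"xyz":[0,-0.8,0],"rot":[0.044,0,0]}]'>/dev/null; python3 r.py
python3 -m inch '[{"xyz":[0,-0.8,0],"rot":[0.044,0,0]}]'>/dev/null; python3 r.py
python3 -m inch '[{"xyz":[0,-0.8,0],"rot":[0.044,0,0]}]'>/dev/null; python3 r.py
python3 -m inch '[{"xyz":[0,-0.8,0],"rot":[0.044,0,0]}]'>/dev/null; python3 r.py
python3 -c "
from workcell import ctrl
import cv2
cv2.imwrite('pics/s5.png',ctrl.get_image('scene')[:,:,::-1]);cv2.imwrite('pics/d5.png',ctrl.get_image('side')[:,:,::-1])"
```

```text
Ftool [-0.79 -2.44  0.12] Mx -0.213 axis torque L=.14,.16,.18: [np.float64(-0.567)] tau 27.0 w 32.07
Ftool [-0.61 -3.28  1.76] Mx -0.139 axis torque L=.14,.16,.18: [np.float64(-0.614)] tau 29.5 w 32.14
Ftool [ 0.13 -3.14 -0.65] Mx -0.13 axis torque L=.14,.16,.18: [np.float64(-0.585)] tau 32.1 w 31.58
Ftool [ 0.33 -4.36 -0.27] Mx -0.097 axis torque L=.14,.16,.18: [np.float64(-0.729)] tau 34.6 w 31.93
```

Torque is rising, so I rock the sleeve gently: half the sum of the tightening and loosening torques gives the elastic part without the drag.

```bash
sed -i "s/^print.*/print(F[1].round(2),M[0].round(3),(M[0]+.145*F[1]).round(3),np.degrees(np.arcsin(-m[2,1])).round(1),round(o['width'],1))/" r.py
python3 -m inch '[{"xyz":[0,0.7,0],"rot":[-0.035,0,0]},{"xyz":[0,1.3,0],"rot":[-0.07,0,0]}]'>/dev/null
for i in 1 2 3 4 5 6; do python3 -m inch '[{"xyz":[0,0.4,0],"rot":[-0.02,0,0]}]'>/dev/null; python3 r.py; done; echo
python3 -m inch '[{"xyz":[0,-0.7,0],"rot":[0.035,0,0]},{"xyz":[0,-1.3,0],"rot":[0.07,0,0]}]'>/dev/null
for i in 1 2 3 4 5 6; do python3 -m inch '[{"xyz":[0,-0.4,0],"rot":[0.02,0,0]}]'>/dev/null; python3 r.py; done
```

```text
-2.32 0.371 0.035 29.2 31.6
-2.73 0.521 0.125 28.1 31.5
-3.62 0.732 0.207 26.9 32.1
-4.38 0.828 0.193 25.8 31.8
-3.53 0.811 0.299 24.6 32.4
-4.91 0.831 0.12 23.5 32.0

-7.89 0.533 -0.612 28.8 32.2
-5.54 0.48 -0.324 29.9 32.2
-5.92 0.459 -0.399 31.1 31.8
-6.67 0.42 -0.548 32.2 32.2
-6.21 0.383 -0.517 33.4 31.7
-5.84 0.339 -0.508 34.5 32.2
```

The half-difference (0.348) matches the 0.35 drag. The elastic part is about 0.14, but it depends on the side force, so I centre the tool to null that force and rock again.

```bash
python3 -m inch '[{"xyz":[0,-2,0],"rot":[0,0,0]},{"xyz":[0,-2,0],"rot":[0,0,0]},{"xyz":[0,-2,0],"rot":[0,0,0]}]'>/dev/null;python3 r.py; echo
python3 -m inch '[{"xyz":[0,0.8,0],"rot":[-0.044,0,0]},{"xyz":[0,1.6,0],"rot":[-0.087,0,0]}]'>/dev/null
for i in 1 2 3 4 5 6; do python3 -m inch '[{"xyz":[0,0.4,0],"rot":[-0.015,0,0]}]'>/dev/null; python3 r.py; done; echo
python3 -m inch '[{"xyz":[0,-0.8,0],"rot":[0.044,0,0]},{"xyz":[0,-1.6,0],"rot":[0.087,0,0]}]'>/dev/null
for i in 1 2 3 4 5 6; do python3 -m inch '[{"xyz":[0,-0.4,0],"rot":[0.015,0,0]}]'|head -1; python3 r.py; done
```

```text
6.08 -0.99 -0.108 34.2 31.7

10.17 -1.422 0.053 28.2 31.4
7.77 -1.129 -0.002 27.4 31.7
5.89 -0.971 -0.117 26.6 31.8
6.68 -0.893 0.076 25.8 32.0
5.03 -0.855 -0.125 24.9 31.7
5.97 -0.919 -0.053 24.1 31.9

t: 21.7
4.16 -1.265 -0.662 30.1 31.8
t: 21.78
8.35 -1.806 -0.594 30.9 32.0
t: 21.87
7.54 -1.983 -0.89 31.7 32.1
t: 21.95
8.94 -2.105 -0.81 32.5 31.5
t: 22.03
9.94 -2.221 -0.78 33.4 31.6
t: 22.12
9.52 -2.264 -0.885 34.2 31.6
```

```bash
python3 -m inch '[{"xyz":[0,0,0],"rot":[0,0,0]},{"xyz":[0,0,0],"rot":[0,0,0]},{"xyz":[0,0,0],"rot":[0,0,0]}]' 60|tail -2
for i in 1 2 3 4 5 6; do python3 -m inch '[{"xyz":[0,0,0],"rot":[0,0,0]}]'>/dev/null; python3 r.py; done
```

```text
width: 48.4
grasp_force: 0.0
0.43 -0.179 -0.117 34.5 55.0
0.38 -0.183 -0.129 34.5 61.7
-0.11 -0.155 -0.171 34.4 66.0
0.33 -0.132 -0.084 34.4 67.2
-0.8 -0.194 -0.31 34.4 67.0
-0.55 -0.142 -0.222 34.4 66.9
```

Empty bias at this tilt is −0.16 N m. Corrected, the elastic torque is about 0.11 N m, roughly 28° past touch. I regrip, add about 7°, and check.

```bash
python3 -m inch '[{"xyz":[0,1.2,0],"rot":[0,0,0]},{"xyz":[0,1.2,0],"rot":[0,0,0]},{"xyz":[0,1.2,0],"rot":[0,0,0]},{"xyz":[0,1.2,0],"rot":[0,0,0]},{"xyz":[0,1.2,0],"rot":[0,0,0]},{"xyz":[0,1.2,0],"rot":[0,0,0]},{"xyz":[0,1.2,0],"rot":[0,0,0]},{"xyz":[0,1.2,0],"rot":[0,0,0]},{"xyz":[0,1.2,0],"rot":[0,0,0]}]' 255|tail -2; python3 r.py
for i in 1 2 3 4 5 6; do python3 -m inch '[{"xyz":[0,-0.4,0],"rot":[0.021,0,0]}]'>/dev/null; python3 r.py; done
```

```text
width: 31.9
grasp_force: 30.0
3.37 -0.803 -0.315 34.4 31.9
4.26 -1.464 -0.846 35.6 31.8
4.05 -1.311 -0.725 36.9 32.1
3.03 -1.317 -0.879 38.1 32.2
2.79 -1.217 -0.812 39.4 32.3
3.46 -1.298 -0.796 40.6 32.1
2.47 -1.305 -0.948 41.8 31.8
```

```bash
for i in 1 2 3 4 5 6; do python3 -m inch '[{"xyz":[0,0.4,0],"rot":[-0.021,0,0]}]'>/dev/null; python3 r.py; done
python3 -m inch '[{"xyz":[0,0,0],"rot":[0,0,0]},{"xyz":[0,0,0],"rot":[0,0,0]},{"xyz":[0,0,0],"rot":[0,0,0]},{"xyz":[0,0,0],"rot":[0,0,0]},{"xyz":[0,0,0],"rot":[0,0,0]}]' 0|tail -2
for i in 1 2 3; do python3 -m inch '[{"xyz":[0,0,0],"rot":[0,0,0]}]'>/dev/null; python3 r.py; done
```

```text
-0.06 -0.072 -0.081 40.7 31.6
3.39 -0.576 -0.085 39.2 31.7
5.65 -0.852 -0.033 37.9 32.0
7.55 -1.017 0.079 36.6 31.6
7.66 -1.245 -0.134 35.4 31.4
8.58 -1.225 0.019 34.2 31.6
width: 61.2
grasp_force: 0.0
0.61 -0.169 -0.081 34.5 68.4
0.41 -0.17 -0.11 34.5 75.3
0.31 -0.202 -0.157 34.5 81.7
```

All three rocks agree: lever 169 mm, and about 25–30° past touch now. I add a final 8° to sit mid-band, then release and withdraw.

```bash
python3 -m inch '[{"xyz":[0,0,0],"rot":[0,0,0]},{"xyz":[0,0,0],"rot":[0,0,0]},{"xyz":[0,0,0],"rot":[0,0,0]},{"xyz":[0,0,0],"rot":[0,0,0]},{"xyz":[0,0,0],"rot":[0,0,0]},{"xyz":[0,0,0],"rot":[0,0,0]},{"xyz":[0,0,0],"rot":[0,0,0]},{"xyz":[0,0,0],"rot":[0,0,0]},{"xyz":[0,0,0],"rot":[0,0,0]},{"xyz":[0,0,0],"rot":[0,0,0]}]' 255|tail -2
python3 -m inch '[{"xyz":[0,-0.7,0],"rot":[0.035,0,0]},{"xyz":[0,-1.4,0],"rot":[0.07,0,0]},{"xyz":[0,-2.1,-0.1],"rot":[0.105,0,0]},{"xyz":[0,-2.7,-0.2],"rot":[0.14,0,0]}]'|tail -2; python3 r.py
python3 -m inch '[{"xyz":[0,0,0],"rot":[0,0,0]},{"xyz":[0,0,0],"rot":[0,0,0]},{"xyz":[0,0,0],"rot":[0,0,0]},{"xyz":[0,0,0],"rot":[0,0,0]},{"xyz":[0,0,0],"rot":[0,0,0]},{"xyz":[0,0,0],"rot":[0,0,0]},{"xyz":[0,0,0],"rot":[0,0,0]}]' 0|tail -2
python3 -m inch '[{"xyz":[0,0,-30],"rot":[0,0,0]},{"xyz":[0,0,-65],"rot":[0,0,0]},{"xyz":[0,0,-100],"rot":[0,0,0]},{"xyz":[0,0,-130],"rot":[0,0,0]},{"xyz":[0,0,-130],"rot":[0,0,0]},{"xyz":[0,0,-130],"rot":[0,0,0]}]'
python3 -c "
from workcell import ctrl
import cv2
a=ctrl.get_image('scene')[155:305,165:365,::-1];b=ctrl.get_image('side')[145:265,180:330,::-1]
cv2.imwrite('pics/f.png',cv2.hconcat([cv2.resize(a,(440,330)),cv2.resize(b,(360,330))]))"
```

```text
width: 32.0
grasp_force: 30.0
width: 32.0
grasp_force: 30.0
-0.25 -0.819 -0.855 42.5 32.0
width: 75.1
grasp_force: 0.0
t: 27.53
ee_pos: [619.8, -10.5, 281.9]
orientation: [-1.85, -1.711, 0.662]
ft_force: [0.9, 0.0, -0.5]
width: 87.8
grasp_force: 0.0
```

View pics/f.png

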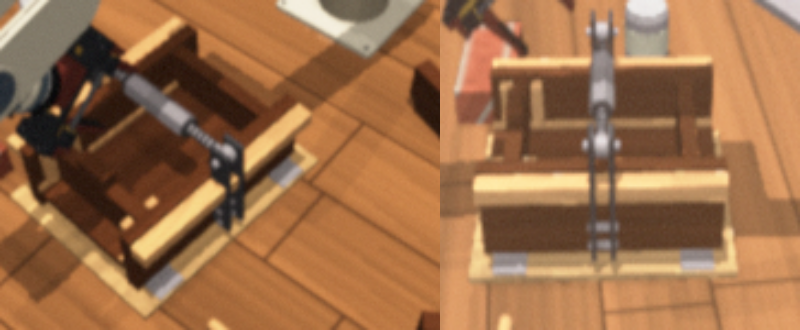

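The final picture shows the board tab in the groove at (510,145) in the side half, with both sides drawn upright and the gripper clear. The tin (645,25) and brick (475,85) look undisturbed. Handing in.

```bash
python3 -c "
from workcell import ctrl
print(ctrl.close_job())"
```

```text
the job is handed in; nothing more can be done
None
```

I stood the smallest stop board in its groove, down on the bed, and wound the sleeve about 180° so the sides grip it. By torque that is roughly 35° past touch, but the readings were noisy (about 30° to 60°), so it may be past the 45° you asked for; the gripper is clear, the tin and brick look undisturbed (the brush was barely in the last picture), and the job is handed in with no verdict returned.

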